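Load the dressing sticks into the polisher's magazine

TASK

Load the stick magazine on the bench: push the terracotta dressing stick, which sticks out of the tube, on in, then lay the white one behind it in the loading bay and push it in, then the green one the same way, until all three lie end to end, fully home against the closed end. Then slide the blue cover shut over the loading bay, and leave the bottle, the specimen holder and the jar where they are.

Things in the scene. Friction and masses are not known exactly. Their poses are not given: they have to be found in the camera images.
- magazine: The magazine, fixed to the bench: a grey square tube, closed by a blue block at one end, open at the other (the mouth), with a steel loading bay before the mouth. Origin: on the bench, on the middle line, in the plane of the mouth; +x runs along the tube to the closed end, y across, z up. Floor of bay and tube: 25 mm above the bench. Base plate 90 mm wide, 6 mm thick.
- mouth (a point): Centre of the tube's mouth, 43.5 mm above the bench. Inside, the tube is 40 mm wide, 37 mm high and 230 mm deep: 10 mm less than three sticks, so the last one stands 10 mm out of the mouth when all are home. Outside 54 mm wide; roof with cover 72 mm above the bench, cover rails 75 mm. Narrow slots in sides and roof show the sticks.
- bay (a point): Point on the bay floor, magazine x -60 mm: lay a stick with its centre above it. Bay: x -130 to 0 mm, open above and at the rear. Flared guide walls, 39 mm apart at the floor, 52 mm at the top, 11 mm high, at x -130 to -85 and -30 to 0. Between them no walls and only a 26 mm wide floor strip: fingers holding a stick across its width pass down either side.
- stick_terracotta_center (a point): Terracotta-red dressing stick, 80 mm long (its own x), 34 mm wide and 34 mm high, about 0.2 kg. The point is its centre. It starts in the bay and mouth of the magazine, along the magazine's x, with 45 to 75 mm of it out of the mouth.
- stick_white_center (a point): White dressing stick, 80 mm long (its own x), 34 mm wide and 34 mm high, about 0.2 kg. The point is its centre. It starts lying on the bench between the robot and the magazine.
- stick_green_center (a point): Dark green dressing stick, 80 mm long (its own x), 34 mm wide and 34 mm high, about 0.2 kg. The point is its centre. It starts lying on the bench between the robot and the magazine.
- cover (a joint): Slide of the flat blue cover along the magazine's x, in m: 0 is fully shut (over the bay), larger is farther open (back over the tube), at most 0.145, where it stops. It starts open at 0.130 to 0.145, with its front edge 0 to 15 mm behind the mouth. It slides with about 2 N of friction and stays where it is left.
- cover_tab (a point): Centre of the orange tab that stands up from the cover: 44 mm wide (magazine's y), 10 mm thick (magazine's x), 22 mm high, its top 93.5 mm above the bench. The cover's flat top, 50 mm wide and reaching 85 mm to either side of the tab along the magazine's x, is 11 mm below this point. With the cover shut the tab is at magazine x -45 mm.
- suspension_bottle: White plastic bottle with an orange cap, 60 mm diameter, 170 mm high, upright on the bench. Origin at the centre of its underside. Leave alone.
- specimen_holder: Round steel specimen holder, 110 mm diameter, 34 mm high, on the bench. Origin at the centre of its underside. Leave alone.
- lubricant_jar: Amber jar with a black cap, 66 mm diameter, 80 mm high, on the bench. Origin at the centre of its underside. Leave alone.
Things that resemble listed ones, but are neither listed nor needed, are in the scene too. There is more than one size of the part that bears stick_green_center; the job needs the smallest. Of the things that look like the part that bears stick_white_center, take the one that is farthest to the robot's right at the start.

How it is judged:
By the outcome, as a careful person would: the job done as asked, in the order asked, and still so for the second after the job is handed in, with the robot touching nothing.
It also fails if it takes over 72 s, if anything falls off the work surface, if the arm or the gripper's body presses on something with over 40 N, if the wrist force passes 120 N, or if a joint passes its speed limit or range.

ROBOT

A 7-joint arm with a two-finger parallel gripper is mounted at the origin on the work surface. World frame = base frame: x ahead of the robot, y to its left, z up, the work surface at z = 0. Lengths are in m, angles in rad, forces in N, time in s.
With the tool pointing down it reaches from about 0.35 to 0.9 m from the base axis. Payload 8.1 kg.
Tool frame: the origin (TCP) lies midway between the tips of the shut fingers; the grasp point (between the pads) lies behind it (arm.tcp_to_grasp is the z of the grasp point in the tool frame, in m); z points along the fingers, y is the line along which they close (so a half turn about z gives the same grasp; the last joint's range is limited). The gripper opens to 92 mm and grips with 3 to 60 N. Pads are 19 mm wide; open, the fingers measure 130 mm over their backs; the gripper's body (75 mm by 190 mm) begins 47 mm behind the grasp point.
Start: joints at [-1.366, 0.434, 0.025, 1.573, -0.012, 1.134, -0.075], TCP at [0.189, 0.596, 0.227] pointing down, gripper open.
Joint ranges: [-2.62, 2.62], [-0.44, 2.09], [-1.27, 1.32], [0.08, 2.57], [-1.32, 4.46], [0.12, 2], [-2.74, 2.74]. Speed limits (rad/s): [2.22, 2.22, 3.01, 3.01, 3.14, 3.14, 3.14].

INTERFACE

Orientations are given as a rotation vector (axis times angle).
In Python, from cell import readout, vision, arm gives the robot as it stands.
- The arm moves only by the tool carry_out, never from a script. Its argument "increments" is one flat list of numbers, 6 for each row, row after row: the shift along the world's x, y, z in mm, then the turn, a rotation vector about the world's x, y, z in rad. In form: [tx, ty, tz, wx, wy, wz, tx, ty, tz, wx, wy, wz, ...]. A call has 1 to 20 rows; each row shifts and turns the commanded pose from where the row before left it; what a row does not reach is not made up. A row lasts 1/8 s, in which the tool goes at most 62.5 mm and 10.7 degrees, less where a joint would pass 70% of its speed; a pose out of reach is approached as far as the arm can. A call with a gripper value outside its range is refused whole. "grip" is the closure, from 0 (fully open) to 1 (shut), set as the call begins (left out, the last holds). The fingers move at their own pace and stop on an object; "newtons" is the grip in N (left out, the last holds). Time passes only in rows, so rows that do not move let the fingers close. It gives the time, the measured TCP pose, the force, the opening and the grip force at its end, in the units of the state.
- readout.observe(): the state, without advancing time (a new reading comes with each control period).
- vision.get_image(name): name is "scene" or "top" or "wrist"; returns the picture (400x640x3 uint8, red, green, blue); there is no depth.
- vision.calibration(name): a dict with "fov_y" (degrees; the focal length in pixels is half the picture's height over the tangent of half this angle, whatever the lens; pixels are square), "cx", "cy" (the principal point, pixels), "pose" (4x4, takes a point from camera to world coordinates). Camera axes: x right, y up, looking along -z (the intrinsics and any distortion apply to the point x, -y, -z); pixel columns grow to the right and rows downward; lengths in m; the calibration is good to about 2 mm. The wrist camera is an equidistant fisheye: a pixel r from the principal point sees the ray r / f radians off the axis. A picture is of the moment at which its call begins: read the wrist's pose just before it. calibration takes no time and is no camera call; for the wrist camera it gives the pose at the moment of the call.
- arm.sign_off(): hands the job in; it is judged then, once.
The state is a dict: "clock": time; "joints": joint angles; "dq": joint speeds; "joint_efforts": joint torques, N m; "position": TCP position; "ee_rot": TCP orientation; "force": force on the tool from outside, world axes, zero at the start; "ft_torque": the same for the moment, N m; "width": opening from 0.0 (shut) to 1.0 (fully open); "gripper_force": force on a finger pad.
Only numpy, scipy, OpenCV 4.12 (cv2) and the standard library are available. Lean on these libraries where they do the work, as an engineer would, in place of code of your own. Each camera call takes 0.05 s, during which the arm holds its last target. There are 200 camera calls.

## Working session

There is one attempt and no reset: what is moved stays moved. The work goes in short steps, Python scripts to look and compute and a tool call to move; the robot and the scene stay as the last step left them, time stands still between calls to the robot, and variables do not carry over. Pictures are saved under pics/ and viewed, at most 10 in all, crops included, and the job is handed in when it is done.

Besides the shell and the picture viewer there is one more tool, called after "Request:" by a JSON object that holds its "api" and its "payload", one argument or row to a line. carry_out: Moves the arm, as the interface text tells. Its arguments: {"type":"object","properties":{"increments":{"type":"array","items":{"type":"number"}},"grip":{"type":"number"},"newtons":{"type":"number"}},"required":["increments"]}

```bash
ls; mkdir -p pics; python3 - <<'E'
from cell import readout, vision, arm
import cv2,json
s=readout.observe(); print(s, arm.tcp_to_grasp)
for n in("scene","top"):
    c=vision.calibration(n); print(n,c)
    cv2.imwrite(f"pics/{n}0.png",vision.get_image(n)[:,:,::-1])
E
```

```text
pics
{'clock': 0.0, 'joints': array([-1.36559871,  0.43523731,  0.02499375,  1.57411923, -0.01157578,
        1.13398662, -0.07511881]), 'dq': array([-0.00056738,  0.00012918,  0.00011894, -0.00036037,  0.0004314 ,
        0.00186524,  0.00117443]), 'joint_efforts': array([ 1.68627193e-04, -6.67862606e+01,  9.85602401e-01, -3.14455783e+01,
       -6.03986043e-02,  4.27515793e-02,  1.51411414e-04]), 'position': array([0.18926757, 0.59510746, 0.22592776]), 'ee_rot': array([-4.81721360e-01, -3.10436790e+00,  2.52027649e-03]), 'force': array([ 0.13957315, -0.2713845 , -0.37502405]), 'ft_torque': array([-0.03571754, -0.01440602,  0.00936567]), 'gripper_force': 0.0, 'width': 1.003554995806572} -0.0188
scene {'fov_y': 56.13192763663082, 'cx': 322.76358118497933, 'cy': 200.64370376756335, 'pose': array([[-0.13044372, -0.83849621,  0.52906384,  1.03513874],
       [ 0.99134002, -0.11845818,  0.05668002,  0.00494105],
       [ 0.01514596,  0.53187571,  0.84668698,  0.84299607],
       [ 0.        ,  0.        ,  0.        ,  1.        ]])}
top {'fov_y': 53.328296244346575, 'cx': 319.65779973424384, 'cy': 197.02063430454186, 'pose': array([[-0.02922263,  0.98617872, -0.16308759,  0.38848446],
       [-0.99943251, -0.02609232,  0.02130358, -0.02667653],
       [ 0.01675381,  0.16361759,  0.98638157,  1.02904329],
       [ 0.        ,  0.        ,  0.        ,  1.        ]])}
```

View pics/top0.png

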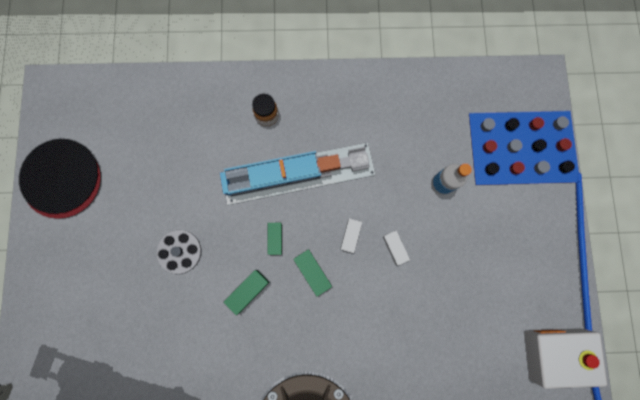

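View pics/scene0.png

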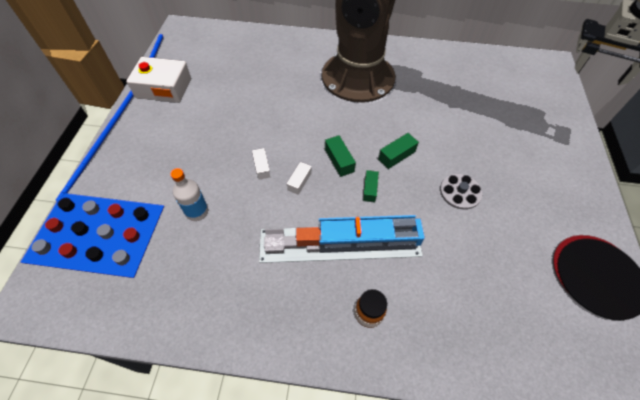

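The top view shows white sticks at (352,236) and (397,248), green ones at (275,239), (312,272) and (247,292), terracotta at (328,163) in the mouth, and the tab at (283,168). The bottle is at (455,178) and the jar at (264,108). The scene view agrees: white at (261,162) and (299,177), smallest green at (371,185).

Candidates: for white I take (397,248), the farthest to the robot's right, over (352,236). For green I take (275,239), the smallest, over (312,272) and (247,292).

```bash
cat > h.py <<'E'
import numpy as np, cv2
from cell import readout, vision, arm
def ray(c,uv,fish=False):
    f=200/np.tan(np.radians(c["fov_y"]/2)); d=np.array([(uv[0]-c["cx"])/f,(uv[1]-c["cy"])/f])
    if fish:
        r=np.hypot(*d)+1e-12; v=np.array([d[0]/r*np.sin(r),-d[1]/r*np.sin(r),-np.cos(r)])
    else: v=np.array([d[0],-d[1],-1])
    T=c["pose"]; return T[:3,3],T[:3,:3]@v
def onplane(c,uv,z,fish=False):
    o,v=ray(c,uv,fish); return o+v*(z-o[2])/v[2]
def two(r1,r2):
    (a,u),(b,v)=r1,r2; s=np.linalg.lstsq(np.c_[u,-v],b-a,rcond=None)[0]
    p,q=a+u*s[0],b+v*s[1]; return (p+q)/2,np.linalg.norm(p-q)
def hsv(img): return cv2.cvtColor(img,cv2.COLOR_RGB2HSV)
RNG={"green":((55,90,30),(90,255,255)),"blue":((95,120,90),(112,255,255)),"orange":((4,150,100),(18,255,255)),"red":((3,120,60),(14,255,235)),"white":((0,0,200),(179,40,255))}
def blobs(img,col,amin=40,roi=None):
    m=cv2.inRange(hsv(img),*map(np.array,RNG[col]))
    if roi:
        k=np.zeros_like(m); x0,y0,x1,y1=roi; k[y0:y1,x0:x1]=1; m*=k
    cs,_=cv2.findContours(m,cv2.RETR_EXTERNAL,cv2.CHAIN_APPROX_NONE)
    return sorted([c for c in cs if cv2.contourArea(c)>=amin],key=cv2.contourArea,reverse=True)
def rectw(c,cnt,z,fish=False):
    p=np.array([onplane(c,q[0],z,fish)[:2] for q in cnt])*1000
    (cx,cy),(w,h),a=cv2.minAreaRect(p.astype(np.float32))
    if w<h: w,h,a=h,w,a+90
    return np.round([cx,cy,w,h,(a+90)%180-90],1)
E
python3 - <<'E'
from h import *
for n,roi in (("top",(200,90,430,320)),("scene",(230,120,440,290))):
    im=cv2.cvtColor(cv2.imread(f"pics/{n}0.png"),cv2.COLOR_BGR2RGB); c=vision.calibration(n)
    for col,z in (("white",.034),("green",.034),("blue",.071),("orange",.0825),("red",.059)):
        for b in blobs(im,col,20,roi): 
            M=cv2.moments(b); print(n,col,cv2.contourArea(b),[round(M['m10']/M['m00'],1),round(M['m01']/M['m00'],1)],rectw(c,b,z))
im=cv2.imread("pics/top0.png")[90:320,210:430]
cv2.imwrite("pics/crop.png",cv2.resize(im,None,fx=2.6,fy=2.6,interpolation=cv2.INTER_CUBIC))
E
```

```text
top green 768.5 [246.0, 292.1] [324.5 137.5 106.9  44.6 -45.1]
top green 684.5 [312.4, 272.6] [365.8 -24.6 104.5  42.1  31.5]
top green 355.5 [274.2, 238.3] [452.8  67.1  74.5  32.3  -0.5]
top red 227.0 [328.4, 163.1] [634.5 -71.5  51.   34.7 -79.9]
top red 58.0 [266.7, 116.1] [763.2  82.4  55.4  24.7 -79.4]
scene white 1187.0 [321.4, 252.7] [669.4   7.7 383.6  73.6 -88.1]
scene white 282.0 [298.6, 174.4] [ 456.  -123.3   80.    34.3  -17.1]
scene white 264.5 [260.3, 159.9] [ 422.7 -234.9   79.3   35.4   22.4]
scene white 72.0 [289.4, 231.4] [ 628.2 -117.5   26.9   19.   -82. ]
scene green 689.5 [397.7, 150.0] [333.  137.3 132.   61.6 -45.6]
scene green 665.0 [339.8, 155.2] [374.3 -22.9 131.4  56.9  31.2]
scene green 324.0 [370.5, 185.6] [464.9  68.7  94.9  32.8  -0.6]
scene blue 1901.0 [363.8, 230.1] [614.8  74.1 240.8  76.1 -82. ]
scene orange 261.5 [307.5, 234.1] [654.2 -67.5  50.2  32.9 -82. ]
scene orange 46.0 [357.7, 225.7] [616.6  42.7  46.9   8.4   8.7]
scene red 357.5 [307.5, 236.0] [646.5 -69.4  54.9  45.5 -78. ]
```

View pics/crop.png

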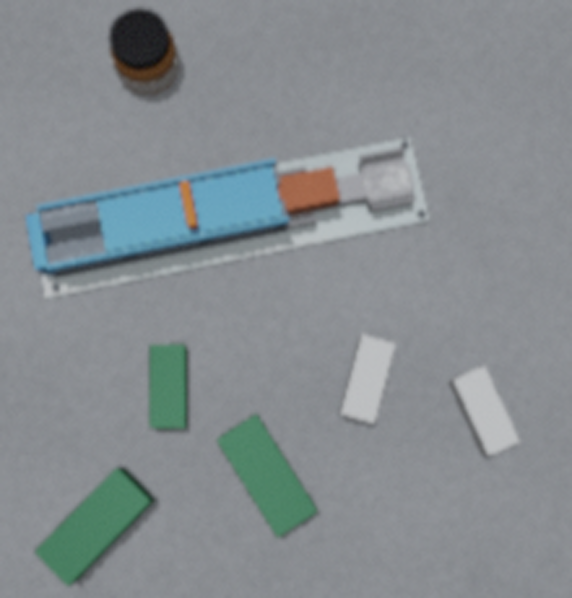

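The crop confirms the choice: the right-hand white stick (crop 487,410) and the smallest green one (crop 168,386). Next I go above the bay.

Request:
{"api": "carry_out", "payload": {
  "increments": [28, -46.5, 1, 0, 0, -0.07, 28, -46.5, 1, 0, 0, -0.07, 28, -46.5, 1, 0, 0, -0.07, 28, -46.5, 1, 0, 0, -0.07, 28, -46.5, 1, 0, 0, -0.07, 28, -46.5, 1, 0, 0, -0.07, 28, -46.5, 1, 0, 0, -0.07, 28, -46.5, 1, 0, 0, -0.07, 28, -46.5, 1, 0, 0, -0.07, 28, -46.5, 1, 0, 0, -0.07, 28, -46.5, 1, 0, 0, -0.07, 28, -46.5, 1, 0, 0, -0.07, 28, -46.5, 1, 0, 0, -0.07, 28, -46.5, 1, 0, 0, -0.07, 28, -46.5, 1, 0, 0, -0.07, 28, -46.5, 1, 0, 0, -0.07, 0, 0, 0, 0, 0, 0],
  "grip": 1
}}

```text
clock: 2.22
position: [0.6376, -0.1535, 0.242]
ee_rot: [2.064, 2.366, -0.005]
force: [-0.1, -1.1, -0.1]
width: 0.003
gripper_force: 0.0
```

```bash
python3 - <<'E'
from h import *
import pickle
s=readout.observe(); c=vision.calibration("wrist"); im=vision.get_image("wrist")
pickle.dump((c,im),open("w1.pkl","wb")); print(s["clock"],s["position"],s["ee_rot"],c)
cv2.imwrite("pics/w1.png",im[:,:,::-1])
E
```

```text
2.225 [ 0.63760916 -0.15350789  0.24195098] [ 2.06417691  2.36633216 -0.00476154] {'fov_y': 65.70646984690485, 'cx': 321.746088290342, 'cy': 201.15541467325932, 'pose': array([[ 9.90696838e-01, -1.31257424e-01, -3.59341719e-02,
         6.27676645e-01],
       [ 1.36083846e-01,  9.53606674e-01,  2.68543288e-01,
        -8.09073577e-02],
       [-9.81234107e-04, -2.70935047e-01,  9.62597132e-01,
         4.00773834e-01],
       [ 0.00000000e+00,  0.00000000e+00,  0.00000000e+00,
         1.00000000e+00]])}
```

View pics/w1.png

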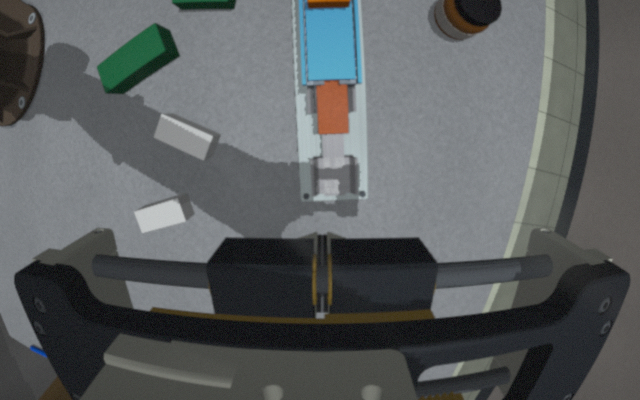

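The wrist view shows terracotta at (333,107), the cover's front edge at row ~82, the tab at (328,2) and the chosen white stick at (161,215). The other white one is at (184,137), and the base plate runs from column 302 to 367.

```bash
python3 - <<'E'
from h import *
import pickle
c,im=pickle.load(open("w1.pkl","rb")); h=hsv(im)
for p in ((333,107),(161,215),(330,60),(312,150),(330,150),(298,120),(364,120),(250,60)): print(p,im[p[1],p[0]],h[p[1],p[0]])
for b in blobs(im,"red",100,(280,60,400,150))+blobs(im,"red",100,(280,0,400,20)): print("terra",cv2.boundingRect(b),rectw(c,b,.059,True))
for b in blobs(im,"blue",100,(280,0,400,100)): print("blue",cv2.boundingRect(b),rectw(c,b,.0715,True))
RNG["white"]=((0,0,150),(179,40,255))
for b in blobs(im,"white",100,(100,100,230,240)): print("white",cv2.boundingRect(b),rectw(c,b,.034,True))
# column edges
g=cv2.cvtColor(im,cv2.COLOR_RGB2GRAY).astype(int)
for r in (95,105,115,125): print(r,[ (i,g[r,i]) for i in range(292,374,2)])
E
```

```text
(333, 107) [165  97  68] [  9 150 165]
(161, 215) [193 197 197] [ 90   5 197]
(330, 60) [ 85 165 196] [ 98 144 196]
(312, 150) [177 190 192] [ 94  20 192]
(330, 150) [158 161 167] [110  14 167]
(298, 120) [180 192 194] [ 94  18 194]
(364, 120) [172 183 185] [ 95  18 185]
(250, 60) [127 129 135] [113  15 135]
terra (317, 81, 31, 53) [637.1 -69.3  57.6  32.7 -81.8]
terra (309, 0, 41, 7) [617.6  49.5  44.5   7.6   9.8]
blue (305, 2, 51, 78) [624.4   2.8  86.9  50.3 -79.5]
blue (353, 0, 8, 83) [652.7   7.1  93.5   4.  -79.7]
blue (299, 0, 7, 85) [595.8  -2.2  95.8   3.9 -79.6]
white (133, 200, 53, 34) [ 420.2 -235.9   81.    35.    21.7]
white (161, 114, 52, 29) [ 458.2 -110.8   78.9   10.2  -19.9]
95 [(292, np.int64(136)), (294, np.int64(124)), (296, np.int64(170)), (298, np.int64(186)), (300, np.int64(186)), (302, np.int64(189)), (304, np.int64(177)), (306, np.int64(138)), (308, np.int64(132)), (310, np.int64(116)), (312, np.int64(93)), (314, np.int64(86)), (316, np.int64(108)), (318, np.int64(111)), (320, np.int64(115)), (322, np.int64(116)), (324, np.int64(113)), (326, np.int64(116))
[... 2523 characters left out ...]
0, np.int64(181)), (312, np.int64(146)), (314, np.int64(127)), (316, np.int64(118)), (318, np.int64(109)), (320, np.int64(115)), (322, np.int64(112)), (324, np.int64(114)), (326, np.int64(114)), (328, np.int64(114)), (330, np.int64(116)), (332, np.int64(113)), (334, np.int64(117)), (336, np.int64(114)), (338, np.int64(114)), (340, np.int64(118)), (342, np.int64(114)), (344, np.int64(117)), (346, np.int64(120)), (348, np.int64(133)), (350, np.int64(174)), (352, np.int64(182)), (354, np.int64(180)), (356, np.int64(181)), (358, np.int64(178)), (360, np.int64(176)), (362, np.int64(176)), (364, np.int64(179)), (366, np.int64(163)), (368, np.int64(141)), (370, np.int64(139)), (372, np.int64(136))]
```

Request:
{"api": "carry_out", "payload": {
  "increments": [3, 10, -50, 0, 0, 0.02, 3, 10.4, -50, 0, 0, 0.024, 3.2, 10.4, -49, 0, 0, 0, 0, 0, -35, 0, 0, 0, 0, 0, -15, 0, 0, 0, 0, 0, 0, 0, 0, 0]
}}

```text
clock: 3.02
position: [0.6461, -0.1168, 0.0435]
ee_rot: [-2.003, -2.419, 0.001]
force: [-0.3, 0.4, 0.3]
width: 0.003
gripper_force: 0.0
```

Request:
{"api": "carry_out", "payload": {
  "increments": [-1.4, 7.6, 0, 0, 0, 0, -1.4, 7.6, 0, 0, 0, 0, -1.4, 7.6, 0, 0, 0, 0, -1.4, 7.6, 0, 0, 0, 0, -1.4, 7.6, 0, 0, 0, 0, -1.4, 7.6, 0, 0, 0, 0, -1.4, 7.6, 0, 0, 0, 0, -1.4, 7.6, 0, 0, 0, 0, 0, 0, 0, 0, 0, 0]
}}

```text
clock: 4.15
position: [0.6353, -0.0567, 0.0437]
ee_rot: [2.004, 2.419, -0.001]
force: [1.0, -3.7, 0.4]
width: 0.003
gripper_force: 1.5
```

Request:
{"api": "carry_out", "payload": {
  "increments": [1, -8, 35, 0, 0, 0, -21, -17, 35, 0, 0, -0.137, -24, -19, 0, 0, 0, -0.137, -24, -19, 0, 0, 0, -0.137, -24, -19, 0, 0, 0, -0.137, -24, -19, 0, 0, 0, -0.137, -24, -19, 0, 0, 0, -0.137, -24, -19, 0, 0, 0, -0.137, -24, -19, 0, 0, 0, -0.137, -24, -19, -5, 0, 0, -0.137, -2.5, -1.8, -5, 0, 0, -0.137, 0, 0, 0, 0, 0, 0],
  "grip": 0
}}

```text
clock: 5.65
position: [0.4205, -0.2349, 0.1033]
ee_rot: [-3.081, -0.606, 0.001]
force: [0.5, -0.4, 0.1]
width: 1.006
gripper_force: 0.0
```

```bash
python3 - <<'E'
from h import *
s=readout.observe(); c=vision.calibration("wrist"); im=vision.get_image("wrist")
print(s["clock"],s["position"],s["ee_rot"],s["joints"])
cv2.imwrite("pics/w2.png",im[:,:,::-1])
RNG["white"]=((0,0,160),(179,30,255))
for b in blobs(im,"white",300): print("white",cv2.boundingRect(b),rectw(c,b,.034,True))
E
```

```text
5.65 [ 0.42053443 -0.23485705  0.10333718] [-3.08149277e+00 -6.05793131e-01  1.22532736e-03] [-0.28174426  0.49410521  0.94045086  2.10886841 -0.55832499  0.80894793
 -0.17792799]
white (164, 66, 87, 106) [ 454.3 -122.9   79.6   33.5  -17.3]
white (301, 162, 46, 42) [ 442.1 -226.8   34.    31.7  -67.7]
```

View pics/w2.png

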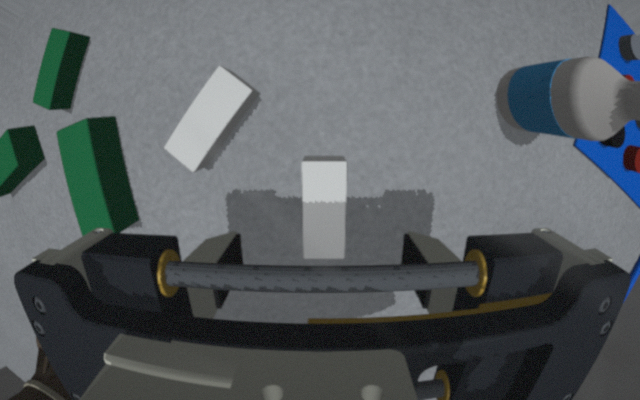

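The white stick lies square between the fingers at (324,200), with its far end at row 160.

Request:
{"api": "carry_out", "payload": {
  "increments": [0, -0.5, -45, 0, 0, 0, 0, 0, -38, 0, 0, 0, 0, 0, -14, 0, 0, 0, 0, 0, 0, 0, 0, 0]
}}

```text
clock: 6.2
position: [0.4209, -0.2358, 0.0066]
ee_rot: [-3.082, -0.607, 0.001]
force: [-0.2, 0.2, 0.3]
width: 1.001
gripper_force: 0.0
```

Request:
{"api": "carry_out", "payload": {
  "increments": [0, 0, 0, 0, 0, 0, 0, 0, 0, 0, 0, 0, 0, 0, 0, 0, 0, 0, 0, 0, 0, 0, 0, 0, 0, 0, 0, 0, 0, 0],
  "grip": 1,
  "newtons": 25
}}

```text
clock: 6.82
position: [0.4209, -0.236, 0.0068]
ee_rot: [3.083, 0.605, 0.0]
force: [-0.1, -0.7, -0.2]
width: 0.505
gripper_force: 0.0
```

Request:
{"api": "carry_out", "payload": {
  "increments": [0, 0, 0, 0, 0, 0, 0, 0, 0, 0, 0, 0, 0, 0, 0, 0, 0, 0]
}}

```text
clock: 7.2
position: [0.4209, -0.2361, 0.0067]
ee_rot: [3.083, 0.605, -0.0]
force: [0.2, 0.0, 0.1]
width: 0.37
gripper_force: 25.0
```

Request:
{"api": "carry_out", "payload": {
  "increments": [0, 0, 40, 0, 0, 0, 0, 0, 50, 0, 0, 0, 22.3, 13.1, 0, 0, 0, 0.1363, 22.3, 13.1, 0, 0, 0, 0.1363, 22.3, 13.1, 0, 0, 0, 0.1363, 22.3, 13.1, 0, 0, 0, 0.1363, 22.3, 13.1, 0, 0, 0, 0.1363, 22.3, 13.1, 0, 0, 0, 0.1363, 22.3, 13.1, 0, 0, 0, 0.1363, 22.3, 13.1, 0, 0, 0, 0.1363, 22.3, 13.1, 0, 0, 0, 0.1363, 22.3, 13.1, 0, 0, 0, 0.1363, 0, 0, 0, 0, 0, 0]
}}

```text
clock: 8.82
position: [0.645, -0.1032, 0.096]
ee_rot: [-2.008, -2.415, -0.001]
force: [-0.9, -0.0, -1.5]
width: 0.368
gripper_force: 25.0
```

```bash
python3 - <<'E'
from h import *
s=readout.observe(); c=vision.calibration("wrist"); im=vision.get_image("wrist")
print(s["clock"],s["position"],s["ee_rot"],s["width"])
cv2.imwrite("pics/w3.png",im[:,:,::-1])
M=np.array([632.5,-44]);u=np.array([-.179,.984]);n=np.array([-.984,-.179])
d=s["position"][:2]*1000-M; print("mag",d@u,d@n)
for col,z in(("red",.059),("blue",.0715)):
  for b in blobs(im,col,100): 
    r=rectw(c,b,z,True); d=r[:2]-M; print(col,cv2.boundingRect(b),r,d@u,d@n)
RNG["white"]=((0,0,140),(179,40,255))
for b in blobs(im,"white",300): print("white",cv2.boundingRect(b),rectw(c,b,.117,True))
E
```

```text
8.825 [ 0.64495333 -0.10323183  0.09602706] [-2.00820941e+00 -2.41512957e+00 -1.01056316e-03] 0.367506680868844
mag -60.513265150778224 -1.6515745975746086
blue (278, 0, 85, 134) [624.7  -0.   83.   49.8 -79.7] 44.69219999999999 -0.2008000000000445
blue (267, 0, 9, 141) [596.2  -7.2  87.5   4.6 -79.8] 42.708899999999986 29.13199999999996
blue (366, 0, 8, 141) [653.6   3.4  87.5   4.3 -79.9] 42.86469999999999 -29.24700000000002
white (295, 0, 183, 239) [678.9 -33.3 111.5  84.8 -23.5]
white (147, 63, 140, 116) [584.4 -33.9  76.1  45.6 -11. ]
white (284, 192, 83, 73) [642.7 -83.   38.5  37.   10.5]
white (76, 166, 66, 67) [520.2 -90.8  47.7  22.4 -16.7]
white (290, 294, 63, 23) [ 648.9 -126.2   33.3   14.8   10.5]
```

View pics/w3.png

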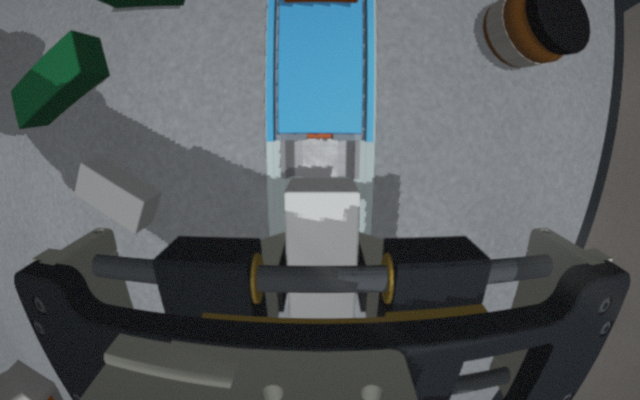

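The white stick is held square above the bay, with its front at row 190. The cover and rails are centred on my axis, and a bit of terracotta shows in the mouth at (320,136). I shift 1.6 mm sideways and go down.

Request:
{"api": "carry_out", "payload": {
  "increments": [-1.3, -1.8, -20, 0, 0, -0.003, 0, 0, -25, 0, 0, 0, 0, 0, -10, 0, 0, 0, 0, 0, -6, 0, 0, 0, 0, 0, -2.5, 0, 0, 0, 0, 0, 0, 0, 0, 0]
}}

```text
clock: 9.62
position: [0.6428, -0.107, 0.0337]
ee_rot: [2.016, 2.408, 0.001]
force: [-0.6, 0.7, -2.0]
width: 0.368
gripper_force: 25.0
```

Request:
{"api": "carry_out", "payload": {
  "increments": [0, 0, -1.5, 0, 0, 0, 0, 0, 0, 0, 0, 0]
}}

```text
clock: 9.88
position: [0.6427, -0.1069, 0.0319]
ee_rot: [2.016, 2.409, 0.0]
force: [0.7, -0.5, -2.3]
width: 0.368
gripper_force: 25.0
```

Request:
{"api": "carry_out", "payload": {
  "increments": [0, 0, 0, 0, 0, 0, 0, 0, 0, 0, 0, 0, 0, 0, 0, 0, 0, 0],
  "grip": 0.3
}}

```text
clock: 10.25
position: [0.6427, -0.1069, 0.0319]
ee_rot: [2.016, 2.409, 0.0]
force: [-0.2, -0.7, 0.3]
width: 0.646
gripper_force: 0.0
```

Request:
{"api": "carry_out", "payload": {
  "increments": [0, 0, 35, 0, 0, 0, 3.1, -17, 12, 0, 0, 0, 4, -22, 0, 0, 0, 0, 4, -22, 0, 0, 0, 0, 0, 0, -20, 0, 0, 0, 0, 0, -15, 0, 0, 0, 0, 0, 0, 0, 0, 0],
  "grip": 1
}}

```text
clock: 11.12
position: [0.6521, -0.1661, 0.0409]
ee_rot: [-2.012, -2.407, 0.002]
force: [0.8, 0.4, 0.5]
width: 0.014
gripper_force: 0.0
```

Request:
{"api": "carry_out", "payload": {
  "increments": [-1.5, 9.1, 2, 0, 0, 0, -1.5, 9.1, 0, 0, 0, 0, -1.5, 9.1, 0, 0, 0, 0, -1.5, 9.1, 0, 0, 0, 0, -1.5, 9.1, 0, 0, 0, 0, -1.5, 9.1, 0, 0, 0, 0, -1.5, 9.1, 0, 0, 0, 0, -1.5, 9.1, 0, 0, 0, 0, -1.5, 9.1, 0, 0, 0, 0, -1.5, 9.1, 0, 0, 0, 0, -1.5, 9.1, 0, 0, 0, 0, -1.5, 9.1, 0, 0, 0, 0, 0, 0, 0, 0, 0, 0]
}}

```text
clock: 12.75
position: [0.6352, -0.0569, 0.0454]
ee_rot: [-2.014, -2.409, -0.0]
force: [0.0, 0.2, 0.4]
width: 0.004
gripper_force: 0.0
```

Request:
{"api": "carry_out", "payload": {
  "increments": [3, -17, 10, 0, 0, 0, 5, -30, 40, 0, 0, 0, 0, 0, 0, 0, 0, 0]
}}

```text
clock: 13.12
position: [0.6456, -0.1113, 0.0996]
ee_rot: [2.019, 2.399, 0.002]
force: [-0.0, -0.2, 0.6]
width: 0.004
gripper_force: 0.0
```

```bash
python3 - <<'E'
from h import *
s=readout.observe(); c=vision.calibration("wrist"); im=vision.get_image("wrist")
print(s["clock"],s["position"],s["ee_rot"],s["width"])
cv2.imwrite("pics/w4.png",np.vstack([cv2.resize(im[:300,200:440],None,fx=2,fy=2)])[:,:,::-1])
E
```

```text
13.125 [ 0.64555035 -0.11129324  0.09959419] [2.01867456 2.39892324 0.00241413] 0.004145826806385744
```

View pics/w4.png

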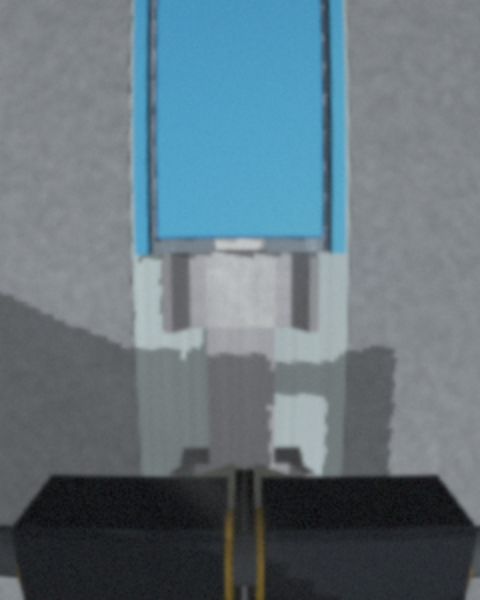

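The white stick's end shows at the mouth (crop 240,244) and the bay is empty and clear. Next is the green one.

Request:
{"api": "carry_out", "payload": {
  "increments": [-19.3, 17.8, 2, 0, 0, 0.139, -19.3, 17.8, 2, 0, 0, 0.139, -19.3, 17.8, 2, 0, 0, 0.139, -19.3, 17.8, 2, 0, 0, 0.139, -19.3, 17.8, 2, 0, 0, 0.139, -19.3, 17.8, 2, 0, 0, 0.139, -19.3, 17.8, 2, 0, 0, 0.139, -19.3, 17.8, 2, 0, 0, 0.139, -19.3, 17.8, 2, 0, 0, 0.139, -19.3, 17.8, 2, 0, 0, 0.139, 0, 0, 0, 0, 0, 0, 0, 0, 0, 0, 0, 0],
  "grip": 0
}}

```text
clock: 14.68
position: [0.4509, 0.0721, 0.1156]
ee_rot: [-0.009, -3.141, -0.0]
force: [-0.1, -0.1, -0.9]
width: 1.0
gripper_force: 0.0
```

```bash
python3 - <<'E'
from h import *
s=readout.observe(); c=vision.calibration("wrist"); im=vision.get_image("wrist")
r=s["ee_rot"]; print(s["clock"],s["position"],"tooly yaw",2*np.degrees(np.arctan2(r[1],r[0]))-90,s["joints"])
RNG["green"]=((55,90,95),(90,255,255))
for b in blobs(im,"green",100): print(cv2.boundingRect(b),rectw(c,b,.034,True))
cv2.imwrite("pics/w5.png",im[:,:,::-1])
E
```

```text
14.675 [0.4508819  0.07208556 0.11559993] tooly yaw -270.3249909911892 [-0.3929463   0.3033549   0.14495988  2.11313993 -0.0648832   0.72930426
  1.3590218 ]
(339, 0, 132, 116) [321.7 141.9 111.9  47.  -45.7]
(146, 44, 52, 97) [353.7 -40.8  78.8  37.7  31. ]
(299, 221, 39, 33) [477.   69.4  32.4  29.1  89.8]
```

View pics/w5.png

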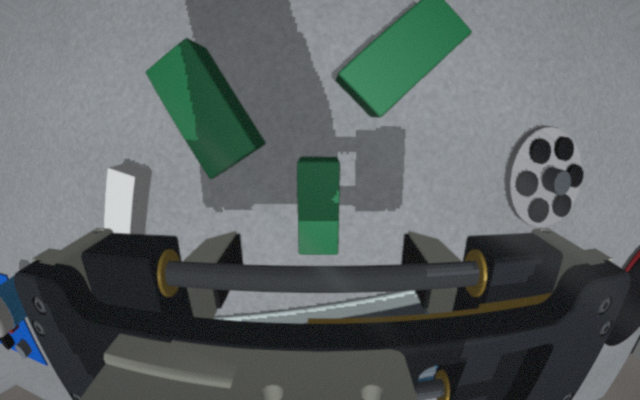

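```bash
python3 - <<'E'
from h import *
c=vision.calibration("wrist")
for p in ((299,158),(339,158),(299,220),(339,220)): print(p,onplane(c,p,.034,True)*1000)
E
```

```text
(299, 158) [410.55989513  54.95995294  34.        ]
(339, 158) [410.76949501  86.25795942  34.        ]
(299, 220) [461.72412548  53.74439028  34.        ]
(339, 220) [461.90837405  86.65799151  34.        ]
```

The smallest green stick lies at (318,205) between the fingers, its near end at row 157. I go down and grip.

Request:
{"api": "carry_out", "payload": {
  "increments": [0.5, -1.8, -50, 0, 0, 0, 0, 0, -45, 0, 0, 0, 0, 0, -12.5, 0, 0, 0, 0, 0, 0, 0, 0, 0]
}}

```text
clock: 15.22
position: [0.4512, 0.07, 0.008]
ee_rot: [-0.008, -3.14, 0.001]
force: [0.4, 0.7, -0.1]
width: 0.995
gripper_force: 0.0
```

Request:
{"api": "carry_out", "payload": {
  "increments": [0, 0, 0, 0, 0, 0, 0, 0, 0, 0, 0, 0, 0, 0, 0, 0, 0, 0, 0, 0, 0, 0, 0, 0, 0, 0, 0, 0, 0, 0, 0, 0, 0, 0, 0, 0, 0, 0, 0, 0, 0, 0, 0, 0, 0, 0, 0, 0],
  "grip": 1
}}

```text
clock: 16.23
position: [0.4512, 0.0704, 0.0082]
ee_rot: [-0.006, -3.142, 0.0]
force: [0.2, -1.1, 1.0]
width: 0.366
gripper_force: 25.0
```

Request:
{"api": "carry_out", "payload": {
  "increments": [0, 0, 40, 0, 0, 0, 0, 0, 50, 0, 0, 0, 19.2, -17.5, 0, 0, 0, -0.1387, 19.2, -17.5, 0, 0, 0, -0.1387, 19.2, -17.5, 0, 0, 0, -0.1387, 19.2, -17.5, 0, 0, 0, -0.1387, 19.2, -17.5, 0, 0, 0, -0.1387, 19.2, -17.5, 0, 0, 0, -0.1387, 19.2, -17.5, 0, 0, 0, -0.1387, 19.2, -17.5, 0, 0, 0, -0.1387, 19.2, -17.5, 0, 0, 0, -0.1387, 19.2, -17.5, 0, 0, 0, -0.1387, 0, 0, 0, 0, 0, 0, 0, 0, 0, 0, 0, 0]
}}

```text
clock: 17.98
position: [0.6424, -0.1038, 0.0976]
ee_rot: [-2.01, -2.413, 0.001]
force: [0.3, 0.2, -1.3]
width: 0.369
gripper_force: 25.0
```

```bash
python3 - <<'E'
from h import *
s=readout.observe(); c=vision.calibration("wrist"); im=vision.get_image("wrist")
r=s["ee_rot"]; print(s["clock"],s["position"],"tooly yaw",2*np.degrees(np.arctan2(r[1],r[0]))-90,s["width"])
M=np.array([632.5,-44]);u=np.array([-.179,.984]);n=np.array([-.984,-.179])
d=s["position"][:2]*1000-M; print("mag",d@u,d@n)
z=s["position"][2]-.008+.034
RNG["green"]=((55,80,40),(90,255,255))
for b in blobs(im,"green",300,(250,150,400,260)): q=rectw(c,b,z,True);d=q[:2]-M; print(q,"front",d@u+q[2:4]/2,d@n)
for b in blobs(im,"blue",300,(250,0,400,160)): q=rectw(c,b,.0715,True);d=q[:2]-M; print(q,d@n)
E
```

```text
17.975 [ 0.64236561 -0.10376535  0.09755404] tooly yaw -349.58231104826933 0.36887409553137684
mag -60.57504580581732 0.9902375543045796
[637.3 -78.2  37.9  34.2 -79.5] front [-15.562 -17.412] 1.3986000000000454
[ 6.248e+02  4.000e-01  8.330e+01  5.040e+01 -7.950e+01] -0.3707999999999547
[653.7   3.7  88.3   4.5 -80. ] -29.399100000000043
[596.4  -6.7  87.5   4.5 -79.9] 28.84570000000002
```

Request:
{"api": "carry_out", "payload": {
  "increments": [1.9, -3.8, -20, 0, 0, 0, 0, 0, -25, 0, 0, 0, 0, 0, -10, 0, 0, 0, 0, 0, -7, 0, 0, 0, 0, 0, -2.5, 0, 0, 0, 0, 0, 0, 0, 0, 0]
}}

```text
clock: 18.77
position: [0.6454, -0.1083, 0.0341]
ee_rot: [2.012, 2.412, 0.001]
force: [-0.3, 0.1, -2.4]
width: 0.367
gripper_force: 25.0
```

Request:
{"api": "carry_out", "payload": {
  "increments": [-0.9, 0, -0.7, 0, 0, 0, 0, 0, 0, 0, 0, 0]
}}

```text
clock: 19.02
position: [0.6443, -0.1083, 0.0334]
ee_rot: [2.013, 2.412, 0.001]
force: [0.2, 0.4, -1.8]
width: 0.367
gripper_force: 25.0
```

Request:
{"api": "carry_out", "payload": {
  "increments": [0, 0, 0, 0, 0, 0, 0, 0, 0, 0, 0, 0, 0, 0, 0, 0, 0, 0, 0, 0, 35, 0, 0, 0, 3.1, -17, 12, 0, 0, 0],
  "grip": 0.3
}}

```text
clock: 19.65
position: [0.6486, -0.1244, 0.0818]
ee_rot: [2.009, 2.413, 0.003]
force: [-0.1, -0.7, -0.2]
width: 0.699
gripper_force: 0.0
```

Request:
{"api": "carry_out", "payload": {
  "increments": [4.5, -24, 0, 0, 0, 0, 4.5, -24, 0, 0, 0, 0, 0, 0, -20, 0, 0, 0, 0, 0, -15, 0, 0, 0, 0, 0, 0, 0, 0, 0],
  "grip": 1
}}

```text
clock: 20.27
position: [0.6549, -0.1716, 0.0426]
ee_rot: [-2.009, -2.41, 0.002]
force: [0.3, 0.1, 0.5]
width: 0.204
gripper_force: 0.0
```

Request:
{"api": "carry_out", "payload": {
  "increments": [0, 0, 1, 0, 0, 0, 0, 0, 0, 0, 0, 0, -1.55, 8.9, 0, 0, 0, 0, -1.55, 8.9, 0, 0, 0, 0, -1.55, 8.9, 0, 0, 0, 0, -1.55, 8.9, 0, 0, 0, 0, -1.55, 8.9, 0, 0, 0, 0, -1.55, 8.9, 0, 0, 0, 0, -1.55, 8.9, 0, 0, 0, 0, -1.55, 8.9, 0, 0, 0, 0, -1.55, 8.9, 0, 0, 0, 0, -1.55, 8.9, 0, 0, 0, 0, -1.55, 8.9, 0, 0, 0, 0, 0, 0, 0, 0, 0, 0]
}}

```text
clock: 22.02
position: [0.6389, -0.0739, 0.0459]
ee_rot: [-2.011, -2.412, -0.001]
force: [0.5, 0.1, 0.2]
width: 0.008
gripper_force: 0.1
```

Request:
{"api": "carry_out", "payload": {
  "increments": [-0.5, 3, 0, 0, 0, 0, -0.5, 3, 0, 0, 0, 0]
}}

```text
clock: 22.28
position: [0.638, -0.0697, 0.0459]
ee_rot: [2.014, 2.411, -0.001]
force: [0.6, -5.1, -0.2]
width: 0.006
gripper_force: 1.8
```

Request:
{"api": "carry_out", "payload": {
  "increments": [-0.4, 2, 0, 0, 0, 0, -0.4, 2, 0, 0, 0, 0]
}}

```text
clock: 22.52
position: [0.6374, -0.0664, 0.046]
ee_rot: [2.013, 2.411, -0.001]
force: [1.2, -9.2, -1.0]
width: 0.005
gripper_force: 4.6
```

Request:
{"api": "carry_out", "payload": {
  "increments": [-0.3, 1.5, 0, 0, 0, 0, -0.3, 1.5, 0, 0, 0, 0]
}}

```text
clock: 22.78
position: [0.6373, -0.0663, 0.0464]
ee_rot: [2.013, 2.406, -0.004]
force: [2.6, -15.0, -0.9]
width: 0.006
gripper_force: 7.5
```

Request:
{"api": "carry_out", "payload": {
  "increments": [-0.5, 2.5, 0, 0, 0, 0, -0.5, 2.5, 0, 0, 0, 0, 0, 0, 0, 0, 0, 0]
}}

```text
clock: 23.15
position: [0.637, -0.0663, 0.0472]
ee_rot: [2.014, 2.399, -0.008]
force: [3.8, -24.2, -1.0]
width: 0.007
gripper_force: 12.0
```

```bash
python3 - <<'E'
from h import *
t=vision.get_image("top"); s=vision.get_image("scene")
a=cv2.resize(t[135:215,210:390],None,fx=4,fy=3.6,interpolation=cv2.INTER_CUBIC); b=cv2.resize(s[195:275,250:430],None,fx=4,fy=3.6,interpolation=cv2.INTER_CUBIC)
cv2.imwrite("pics/home.png",np.vstack([a,b])[:,:,::-1])
E
```

```text
(no output)
```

View pics/home.png

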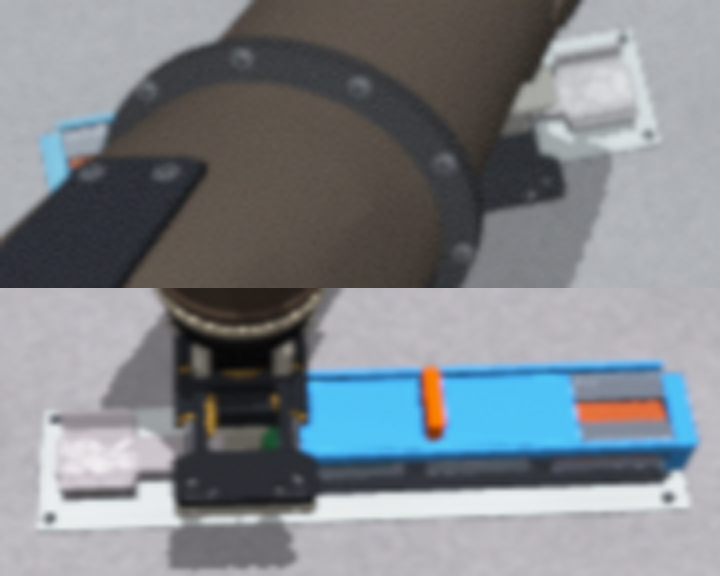

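The scene view shows terracotta in the end slot (625,411) reaching the blue block, with the green end just before the mouth. 24 N moved nothing further, so all three are home. Next is the cover.

Request:
{"api": "carry_out", "payload": {
  "increments": [3, -18, 5, 0, 0, 0, 0, 0, 35, 0, 0, 0, 0, 0, 35, 0, 0, 0, -6.8, 37, 0, 0, 0, 0, -6.8, 37, 0, 0, 0, 0, -6.8, 37, 0, 0, 0, 0, -6.8, 37, 0, 0, 0, 0, 0, 0, 0, 0, 0, 0, 0, 0, 0, 0, 0, 0]
}}

```text
clock: 24.38
position: [0.6114, 0.0729, 0.1211]
ee_rot: [-2.012, -2.412, 0.0]
force: [0.8, -0.2, -0.6]
width: 0.005
gripper_force: 0.0
```

```bash
python3 - <<'E'
from h import *
c=vision.calibration("scene");im=vision.get_image("scene")
for b in blobs(im,"orange",20,(330,200,400,260)): print(cv2.boundingRect(b),rectw(c,b,.0935))
E
```

```text
(356, 217, 5, 20) [623.9  42.5  48.7   8.6   9.6]
```

Request:
{"api": "carry_out", "payload": {
  "increments": [0, 0, -25, 0, 0, 0, 0, 0, -12, 0, 0, 0, 0, 0, -4, 0, 0, 0, 0, 0, 0, 0, 0, 0]
}}

```text
clock: 24.92
position: [0.6118, 0.0722, 0.0802]
ee_rot: [2.014, 2.411, -0.0]
force: [-0.8, -0.1, -0.1]
width: 0.005
gripper_force: 0.0
```

Request:
{"api": "carry_out", "payload": {
  "increments": [1.82, -10, 0, 0, 0, 0, 1.82, -10, 0, 0, 0, 0, 1.82, -10, 0, 0, 0, 0, 1.82, -10, 0, 0, 0, 0, 1.82, -10, 0, 0, 0, 0, 1.82, -10, 0, 0, 0, 0, 1.82, -10, 0, 0, 0, 0, 1.82, -10, 0, 0, 0, 0, 1.82, -10, 0, 0, 0, 0, 1.82, -10, 0, 0, 0, 0, 1.82, -10, 0, 0, 0, 0, 1.82, -10, 0, 0, 0, 0, 1.82, -10, 0, 0, 0, 0]
}}

```text
clock: 26.55
position: [0.6352, -0.0581, 0.08]
ee_rot: [-2.013, -2.412, 0.0]
force: [-0.6, 1.8, 2.3]
width: 0.007
gripper_force: 1.2
```

Request:
{"api": "carry_out", "payload": {
  "increments": [0.9, -5, 0, 0, 0, 0, 0.6, -3.5, 0, 0, 0, 0, 0.3, -2, 0, 0, 0, 0, 0, 0, 0, 0, 0, 0]
}}

```text
clock: 27.05
position: [0.637, -0.0681, 0.08]
ee_rot: [2.013, 2.412, -0.001]
force: [0.4, -0.4, -0.1]
width: 0.007
gripper_force: 0.2
```

Request:
{"api": "carry_out", "payload": {
  "increments": [0.4, -2, 0, 0, 0, 0, 0.4, -2, 0, 0, 0, 0]
}}

```text
clock: 27.3
position: [0.6377, -0.0717, 0.08]
ee_rot: [-2.012, -2.412, 0.0]
force: [-1.0, 1.8, 0.6]
width: 0.002
gripper_force: 1.0
```

Request:
{"api": "carry_out", "payload": {
  "increments": [0.4, -2, 0, 0, 0, 0, 0.4, -2, 0, 0, 0, 0]
}}

```text
clock: 27.55
position: [0.6382, -0.0747, 0.0799]
ee_rot: [-2.011, -2.411, -0.001]
force: [-3.7, 8.7, 4.4]
width: 0.008
gripper_force: 4.6
```

Request:
{"api": "carry_out", "payload": {
  "increments": [0.4, -2, 0, 0, 0, 0, 0.4, -2, 0, 0, 0, 0, 0, 0, 0, 0, 0, 0]
}}

```text
clock: 27.92
position: [0.6382, -0.0748, 0.0799]
ee_rot: [-2.005, -2.41, -0.004]
force: [-8.0, 15.0, 8.8]
width: 0.008
gripper_force: 7.9
```

Request:
{"api": "carry_out", "payload": {
  "increments": [-3, 14, 3, 0, 0, 0, 0, 0, 40, 0, 0, 0, 3, -20, 40, 0, 0, 0, 3, -20, 0, 0, 0, 0, 0, 0, 0, 0, 0, 0]
}}

```text
clock: 28.55
position: [0.6422, -0.1084, 0.1629]
ee_rot: [2.016, 2.408, -0.001]
force: [-0.4, -0.3, 0.2]
width: -0.001
gripper_force: 0.0
```

```bash
python3 - <<'E'
from h import *
s=readout.observe(); c=vision.calibration("wrist"); im=vision.get_image("wrist"); t=vision.get_image("scene")
print(s["clock"],s["position"])
import pickle; pickle.dump((c,im),open("w9.pkl","wb"))
M=np.array([632.5,-44]);u=np.array([-.179,.984]);n=np.array([-.984,-.179])
for col,z in (("red",.059),("orange",.0935),("blue",.0715)):
  for b in blobs(im,col,60,(220,0,420,300)): q=rectw(c,b,z,True); d=q[:2]-M; print(col,cv2.boundingRect(b),q,d@u,d@n)
a=cv2.resize(im[0:230,230:410],None,fx=2.6,fy=2.6,interpolation=cv2.INTER_CUBIC)
b=cv2.resize(t[200:270,250:430],(330,128),interpolation=cv2.INTER_CUBIC); o=np.zeros((598,800,3),np.uint8); o[:a.shape[0],:a.shape[1]]=a; o[:128,470:]=b
cv2.imwrite("pics/fin.png",o[:,:,::-1])
E
```

```text
28.55 [ 0.64223237 -0.10843612  0.16292227]
red (297, 179, 56, 15) [642.3 -95.1  48.2  12.5  10.1] -52.036599999999986 -0.4962999999999571
orange (297, 181, 56, 13) [640.7 -88.2  41.9   9.3  10.2] -44.960600000000014 -0.15700000000004355
blue (293, 78, 63, 105) [633.1 -47.1  84.8  49.8 -79.5] -3.1578000000000057 -0.03550000000002207
blue (295, 195, 59, 44) [ 646.3 -119.    49.2   38.8   10.1] -76.27019999999999 -0.15419999999995682
blue (357, 0, 6, 128) [651.3  14.1 108.1   4.2 -80.1] 53.805200000000006 -28.899099999999954
blue (285, 0, 6, 128) [594.4   3.7 108.    4.1 -79.6] 53.75670000000001 28.952100000000023
```

View pics/fin.png

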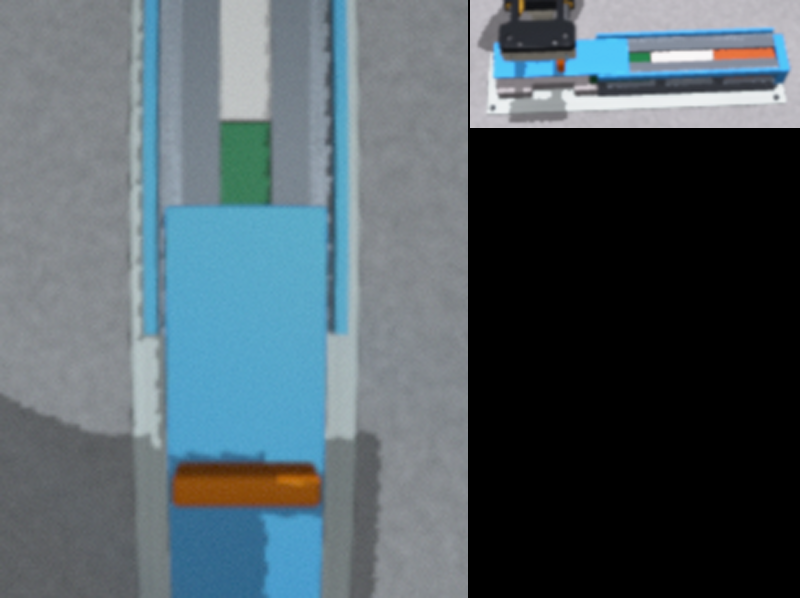

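The cover is shut: the tab measures magazine x -45.0. The roof slot shows green then white, meeting at crop row 121, and terracotta up to the blue block. That boundary should sit at x = 70 mm.

```bash
python3 - <<'E'
from h import *
import pickle
c,im=pickle.load(open("w9.pkl","rb"))
M=np.array([632.5,-44]);u=np.array([-.179,.984])
X=lambda r,z:(onplane(c,(324,r),z,True)[:2]*1000-M)@u
h=hsv(im); m=h[:,324,1]; print([int(v) for v in m[38:84]])
for r in (46,46.5,47): print(r,X(r,.059))
print("cover rear",[X(r,.0715) for r in(78.5,79.5)])
c=vision.calibration("scene"); t=vision.get_image("scene"); hh=hsv(t)
for col in ("red","green"):
  RNG["red"]=((3,120,60),(16,255,255))
  for b in blobs(t,col,10,(320,205,435,245)): q=rectw(c,b,.059); d=q[:2]-M; print(col,cv2.boundingRect(b),q,d@u-q[2]/2,d@u+q[2]/2)
E
```

```text
[5, 4, 8, 5, 7, 5, 4, 3, 15, 104, 134, 138, 131, 136, 132, 134, 132, 135, 132, 136, 133, 135, 135, 129, 135, 137, 137, 133, 136, 132, 133, 135, 132, 133, 125, 127, 132, 127, 134, 129, 126, 146, 139, 139, 143, 139]
46 68.9249627068519
46.5 68.4778269071277
47 68.03102362255534
cover rear [np.float64(38.89252667516978), np.float64(38.07196098204209)]
red (383, 226, 33, 6) [598.1 141.1  77.1  13.1 -79.2] 149.74599999999998 226.846
green (337, 229, 11, 5) [622.5   8.3  23.9  10.6 -82.1] 41.30319999999999 65.2032
```

The boundary reads 68.5 mm while the cover's rear edge (truly 40) reads 38.5, so it corrects to 70.0 mm. The sticks are home.

```bash
python3 -c "
from cell import arm
print(arm.sign_off())"
```

```text
the job is handed in; nothing more can be done
None
```

I handed the job in at about 29 s of the 72 s: the terracotta, white and green sticks are end to end and fully home, the blue cover is shut, and the arm never went near the bottle, specimen holder or jar.

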